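# Three tools back on their own shadow boards

### The job

The hammer, the print scraper and the try square have been put away on one another's shadow boards: put each tool on the board that shows its own silhouette, filling the outline and pointing the same way. The empty rubber mat is free for parking a tool meanwhile. Set the tools down rather than dropping them, and leave the jar, the tape and the printed hub where they are.

Things in the scene. Friction and masses are not known exactly. Their poses are not given: they have to be found in the camera images.
- hammer_hold (a point): Bench hammer lying on its side, 206 mm long, 22 mm thick, 0.2 to 0.35 kg, pale wooden handle and dark steel head. This point is on the handle's axis, half-way up (11 mm above the underside), beside the balance point: hold it here, across the 22 mm wide handle (along y). x runs along the handle to the head, z up. The handle's end is at x = -150 mm; the head, 24 mm long in x and 80 mm wide in y, is centred at x = +46 mm.
- scraper_hold (a point): Print scraper lying flat, 175 mm long, 0.1 to 0.18 kg: black plastic handle 100 x 26 x 22 mm and a thin steel blade that flares to 60 mm. This point is on the handle's axis, half-way up (11 mm above the underside): hold it here, across the 26 mm wide handle (along y). x runs along the handle to the blade, z up. The handle reaches from x = -75 to +25 mm, the blade on to x = +100 mm, 11 mm above the underside.
- square_hold (a point): Steel try square lying flat, L-shaped, 0.24 to 0.38 kg: dark stock 90 x 22 x 22 mm and a bright blade 20 mm wide, 3 mm thick. This point is the centre of the stock, half-way up (11 mm above the underside): hold it here, across the 22 mm wide stock (along y). x runs along the stock towards the end that carries the blade, z up. The stock reaches from x = -45 to +45 mm; the blade spans x = +25 to +45 mm, stands out to y = +86 mm and is 11 mm above the underside.
- hammer_board: White shadow board, 240 x 120 mm (long side along its x), 4 mm thick, lying flat and fixed on the bench, with the dark blue silhouette of the hammer (T-shaped), flush with its top. Its origin is the centre of its underside, z up. The tool fills the outline when its axes agree with the board's and its holding point (hammer_hold) is over the board's point x = +46 mm, y = +0 mm. Another tool lies on it at the start.
- scraper_board: White shadow board, 240 x 120 mm (long side along its x), 4 mm thick, lying flat and fixed on the bench, with the dark blue silhouette of the scraper (a stem with a fan-shaped blade), flush with its top. Its origin is the centre of its underside, z up. The tool fills the outline when its axes agree with the board's and its holding point (scraper_hold) is over the board's point x = -30 mm, y = +0 mm. Another tool lies on it at the start.
- square_board: White shadow board, 240 x 120 mm (long side along its x), 4 mm thick, lying flat and fixed on the bench, with the dark blue silhouette of the try square (L-shaped), flush with its top. Its origin is the centre of its underside, z up. The tool fills the outline when its axes agree with the board's and its holding point (square_hold) is over the board's point x = +0 mm, y = -37.5 mm. Another tool lies on it at the start.
- mat_top (a point): Black rubber mat, 220 x 120 x 3 mm (long side along its x), fixed on the bench and empty at the start: the free spot for parking a tool. The point is the centre of its top face.
- jar_c (a point): Bystander: white screw-lid jar, 60 mm wide, 85 mm high, standing beyond the boards. The point is its centre.
- tape_c (a point): Bystander: roll of masking tape lying flat, 90 mm wide, 25 mm high, beyond the boards. The point is its centre.
- hub_c (a point): Bystander: brown 3D-printed hexagonal hub, 65 mm over its corners, 34 mm high, beyond the boards. The point is its centre, 17 mm up.
Mind the look-alikes: they are no part of the job. Leave any orange or turquoise look-alike of the part that bears square_hold alone.

How it is judged:
By the outcome, as a careful person would: the job done as asked, in the order asked, and still so for the second after the job is handed in, with the robot touching nothing.
It also fails if it takes over 120 s, if anything falls off the work surface, if the arm or the gripper's body presses on something with over 40 N, if the wrist force passes 120 N, or if a joint passes its speed limit or range.

### The arm

A 7-joint arm with a two-finger parallel gripper is mounted at the origin on the work surface. World frame = base frame: x ahead of the robot, y to its left, z up, the work surface at z = 0. Lengths are in m, angles in rad, forces in N, time in s.
With the tool pointing down it reaches from about 0.4 to 0.85 m from the base axis. Payload 10.4 kg.
Tool frame: the origin (TCP) lies between the finger pads; the fingertips stand 19 mm ahead of it and the grasp point (between the pads) is the TCP (manip.tip_reach is the z of the fingertips in the tool frame, in m); z points along the fingers, y is the direction in which the jaws open and shut (so a half turn about z gives the same grasp; the last joint's range is limited). The gripper opens to 85 mm and grips with 20 to 120 N. Pads are 22 mm wide; open, the fingers measure 114 mm over their backs; the gripper's body (76 mm by 85 mm) begins 54 mm behind the grasp point. The pads swing forward as they close: fully open they stand 13 mm farther back than shut.
Start: joints at [1.131, 0.332, -0.065, 1.46, 0.022, 1.35, -0.088], TCP at [0.253, -0.572, 0.25] pointing down, gripper open.
Joint ranges: [-2.6, 2.6], [-0.5, 2.12], [-1.47, 1.34], [0.16, 2.42], [-1.27, 4.41], [0.06, 2.06], [-2.6, 2.6]. Speed limits (rad/s): [2.22, 2.22, 2.79, 2.79, 3.14, 3.14, 3.14].

### API

Orientations are given as a unit quaternion [x, y, z, w].
In Python, from workcell import sensors, cams, manip gives the robot as it stands.
- The arm moves only by the shell command python3 -m jog 'ROWS' [FORCE]. ROWS is JSON, a list of rows, each a list of 3 entries, a list of its own where there are three numbers: the shift along the world's x, y, z in m, then the turn, a rotation vector about the world's x, y, z in rad, then the opening in per cent of the stroke, from 0 (shut) to 100 (fully open). In form: [[[dx, dy, dz], [wx, wy, wz], grip], ...]. A call has 1 to 5 rows; each row shifts and turns the pose as measured when the row begins; what a row does not reach is not made up. A row lasts 1/8 s, in which the tool goes at most 62.5 mm and 10.7 degrees, less where a joint would pass 70% of its speed; a pose out of reach is approached as far as the arm can. A call with a gripper value outside its range is refused whole. The fingers move at their own pace and stop on an object; FORCE is the grip in N (left out, the last holds). Time passes only in rows, so rows that do not move let the fingers close. It gives the time, the measured TCP pose, the force and the opening at its end, in the units of the state.
- sensors.get_obs(): the state, without advancing time (a new reading comes with each control period).
- cams.camera(name): name is "scene" or "top" or "wrist"; returns (picture, depth): 420x560x3 uint8, red, green, blue; 420x560 float32, m along the optical axis (not along the pixel's ray), 0 where there is no reading.
- cams.camera_model(name): a dict with "intrinsics" (3x3 intrinsics, pixels), "view" (4x4, takes a point from world to camera coordinates). Camera axes: x right, y down, z forward; pixel columns grow to the right and rows downward; lengths in m; the calibration is good to about 2 mm. A picture is of the moment at which its call begins: read the wrist's pose just before it. camera_model takes no time and is no camera call; for the wrist camera it gives the pose at the moment of the call.
- manip.hand_in(): hands the job in, once; it reports no verdict.
The state is a dict: "clock": time; "joint_pos": joint angles; "joint_velocities": joint speeds; "tau": joint torques, N m; "position": TCP position; "ee_rot": TCP orientation; "ft_force": force on the tool from outside, world axes, zero at the start; "torque": the same for the moment, N m; "grip_width": opening from 0.0 (shut) to 1.0 (fully open).
Only numpy, scipy, OpenCV 4.12 (cv2) and the standard library are available. Lean on these libraries where they do the work, as an engineer would, in place of code of your own. Each camera call takes 0.05 s, during which the arm holds its last target.

## Working session

There is one attempt and no reset: what is moved stays moved. The work goes in short steps, Python scripts to look and compute and a shell command to move; the robot and the scene stay as the last step left them, time stands still between calls to the robot, and variables do not carry over. Pictures are saved under pics/ and viewed, and the job is handed in when it is done.

```bash
mkdir -p pics; ls
python3 - <<'E'
from workcell import sensors,cams,manip
import cv2,numpy as np
print(sensors.get_obs())
for n in ["scene","top"]:
    p,d=cams.camera(n); np.savez(f"{n}0.npz",p=p,d=d,**cams.camera_model(n))
    cv2.imwrite(f"pics/{n}0.png",p[...,::-1]); print(n,cams.camera_model(n))
E
```

```text
pics
{'clock': 0.0, 'joint_pos': array([ 1.13139435,  0.33289473, -0.06471824,  1.46097579,  0.02161395,
        1.34988641, -0.0885461 ]), 'joint_velocities': array([-5.75697829e-05,  7.47068179e-05, -1.54866914e-03,  3.75937417e-04,
        1.90179048e-04,  6.89435385e-04,  6.00755244e-04]), 'tau': array([ 1.96425513e-03, -6.25443363e+01,  5.01494645e-02, -3.91609025e+01,
        1.63091195e-02,  9.76501586e-03, -4.76941682e-05]), 'position': array([ 0.25287988, -0.57116319,  0.24948523]), 'ee_rot': array([ 9.78363152e-01,  2.06893704e-01, -1.88908205e-04, -7.09298942e-04]), 'ft_force': array([-0.70973564, -0.13534227, -0.10358359]), 'torque': array([-0.02276641,  0.00386316, -0.01572731]), 'grip_width': 1.0027484287687236}
scene {'intrinsics': array([[429.28564406,   0.        , 284.46296912],
       [  0.        , 429.28564406, 205.97699077],
       [  0.        ,   0.        ,   1.        ]]), 'view': array([[-0.42180747,  0.90660776, -0.01186722,  0.17670081],
       [ 0.64021086,  0.28854469, -0.71194945, -0.30797494],
       [-0.64203467, -0.30790312, -0.70213044,  1.61994329],
       [ 0.        ,  0.        ,  0.        ,  1.        ]])}
top {'intrinsics': array([[493.10502843,   0.        , 294.37257157],
       [  0.        , 493.10502843, 211.9229371 ],
       [  0.        ,   0.        ,   1.        ]]), 'view': array([[-0.0208705 , -0.99968076, -0.01424093,  0.07402681],
       [-0.98826898,  0.02278353, -0.15101435,  0.52897488],
       [ 0.1512906 ,  0.01092212, -0.98842899,  1.36402669],
       [ 0.        ,  0.        ,  0.        ,  1.        ]])}
```

View pics/scene0.png

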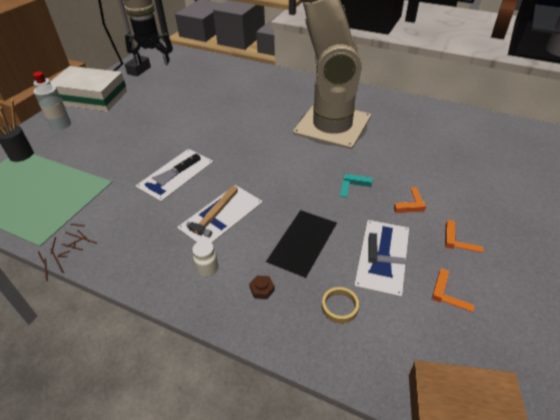

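View pics/top0.png

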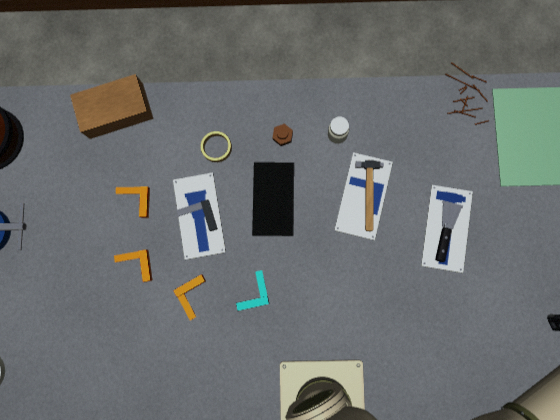

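The top picture (up = +x, left = +y) shows:
- Try square (dark stock, bright blade) on the scraper's board at about (200,215).
- Hammer on the square's board at (368,195).
- Scraper on the hammer's board at (447,230).
- Empty mat at (273,200).

Candidates for the square are the steel one at (205,213), orange ones at (140,200), (138,262) and (188,298), and a turquoise one at (257,292). By the description I choose the steel one. Next are close crops to check it.

```bash
cat > h.py <<'E'
import cv2,numpy as np
def ortho(p,K,V,cx,cy,half,s,z=0.004):
    # s px per mm ; up=+x, left=+y ; returns image
    n=int(2*half*1000*s)
    def w(u,v): return np.array([cx+half-v/(1000*s),cy+half-u/(1000*s),z,1])
    src=np.float32([[0,0],[n,0],[n,n],[0,n]])
    dst=[]
    for u,v in src:
        c=V@w(u,v); q=K@c[:3]; dst.append(q[:2]/q[2])
    H=cv2.getPerspectiveTransform(src,np.float32(dst))
    return cv2.warpPerspective(p,H,(n,n),flags=cv2.INTER_CUBIC|cv2.WARP_INVERSE_MAP)
def pix2w(u,v,K,V,z):
    R=V[:3,:3];t=V[:3,3];C=-R.T@t
    d=R.T@np.linalg.inv(K)@np.array([u,v,1.]);return C+d*(z-C[2])/d[2]
E
python3 - <<'E'
from h import *
a=np.load("top0.npz");ims=[]
for u,v in [(200,215),(363,195),(447,228),(273,200)]:
    c=pix2w(u,v,a['intrinsics'],a['view'],.004);print(c)
    ims.append(ortho(a['p'],a['intrinsics'],a['view'],c[0],c[1],.14,1.0))
im=np.vstack([np.hstack(ims[:2]),np.hstack(ims[2:])]);cv2.imwrite("pics/crop0.png",im[...,::-1])
E
```

```text
[0.53334641 0.33939594 0.004     ]
[ 0.58165945 -0.13953626  0.004     ]
[ 0.47879903 -0.37826019  0.004     ]
[0.57295039 0.12481749 0.004     ]
```

View pics/crop0.png

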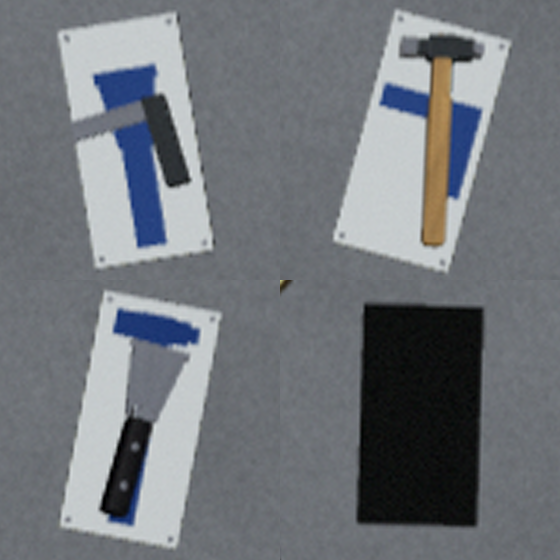

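```bash
cat >> h.py <<'E'
def board(p,K,V,cx,cy):
    s=2.0;half=.16
    im=ortho(p,K,V,cx,cy,half,s).astype(int)
    r,g,b=im[...,0],im[...,1],im[...,2]
    m=((np.minimum(np.minimum(r,g),b)>165)|((b-r)>60)).astype(np.uint8)
    m=cv2.morphologyEx(m,cv2.MORPH_OPEN,np.ones((5,5)))
    m=cv2.morphologyEx(m,cv2.MORPH_CLOSE,np.ones((9,9)))
    n,l,st,_=cv2.connectedComponentsWithStats(m)
    pts=[]
    ys,xs=np.nonzero(np.isin(l,[i for i in range(1,n) if st[i,4]>2000]))
    (u,v),(w,h),a=cv2.minAreaRect(np.float32(np.c_[xs,ys]))
    bx=cv2.boxPoints(((u,v),(w,h),a))
    e=[bx[1]-bx[0],bx[2]-bx[1]];L=max(e,key=np.linalg.norm)
    d=np.array([-L[1],-L[0]]);d=d if d[0]>0 else -d
    return cx+half-v/1000/s,cy+half-u/1000/s,np.degrees(np.arctan2(d[1],d[0])),sorted([w/s,h/s])
E
python3 - <<'E'
from h import *
a=np.load("top0.npz")
for n,x,y in [("scraper_b",.533,.339),("square_b",.5817,-.1395),("hammer_b",.4788,-.378)]:
    print(n,board(a['p'],a['intrinsics'],a['view'],x,y))
from workcell import cams
p,d=cams.camera("wrist");cv2.imwrite("pics/w0.png",p[...,::-1]);m=cams.camera_model("wrist");print(m, -m['view'][:3,:3].T@m['view'][:3,3])
E
```

```text
scraper_b (0.5332561950683594, 0.34400325012207034, np.float32(9.156978), [119.99876403808594, 240.24212646484375])
square_b (0.5810433380126954, -0.14069232177734375, np.float32(-15.368464), [119.99729919433594, 239.92413330078125])
hammer_b (0.47973338012695316, -0.3776991271972656, np.float32(-10.804393), [120.02098846435547, 239.92575073242188])
{'intrinsics': array([[327.5962441 ,   0.        , 278.02632288],
       [  0.        , 327.5962441 , 210.56250987],
       [  0.        ,   0.        ,   1.        ]]), 'view': array([[ 0.40507166, -0.91428395, -0.00134704, -0.62383738],
       [-0.86992858, -0.3858726 ,  0.30712635, -0.04123007],
       [-0.28132048, -0.12323635, -0.95166779,  0.38114262],
       [ 0.        ,  0.        ,  0.        ,  1.        ]])} [ 0.32405485 -0.53930343  0.37454366]
```

View pics/w0.png

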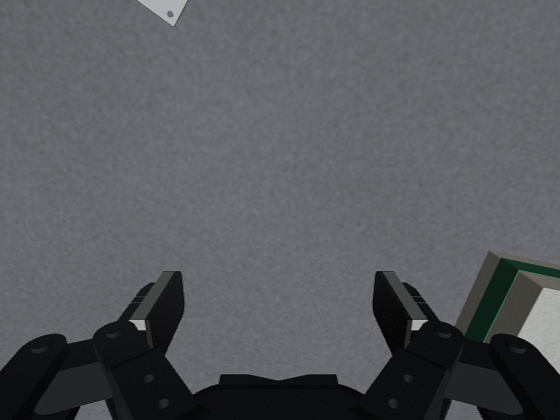

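Fitting all three boards gives 120 x 240 mm. The crop confirms the steel square with a dark stock at crop (165,140). The first tool to move is the scraper, so I go above it for a closer look.

```bash
python3 -m jog '[[[0.041,0.041,0],[0,0,-0.136],100],[[0.041,0.041,0],[0,0,-0.136],100],[[0.041,0.041,0],[0,0,-0.136],100],[[0.041,0.041,0],[0,0,-0.136],100],[[0.041,0.041,0],[0,0,-0.136],100]]' 40
cat > look.py <<'E'
import sys
from h import *
from workcell import cams,sensors
from scipy.spatial.transform import Rotation as R
n=sys.argv[1]; cam=sys.argv[2] if len(sys.argv)>2 else "wrist"
o=sensors.get_obs(); m=cams.camera_model(cam); p,d=cams.camera(cam)
X=R.from_quat(o['ee_rot']).as_matrix()
print("t",o['clock'],"tcp",o['position'].round(4),"yaw",np.degrees(np.arctan2(X[1,0],X[0,0])).round(2),"zaxis",X[:,2].round(3),"grip",o['grip_width'],"f",o['ft_force'].round(1))
np.savez(n+".npz",p=p,d=d,tcp=o['position'],**m); cv2.imwrite(f"pics/{n}.png",p[...,::-1])
E
python3 look.py w1
```

```text
clock: 0.78
position: [0.4575, -0.3633, 0.248]
ee_rot: [0.989, -0.147, -0.001, -0.001]
ft_force: [0.8, -0.8, 0.1]
grip_width: 1.002
t 0.775 tcp [ 0.4575 -0.3633  0.248 ] yaw -16.86 zaxis [-0.003  0.003 -1.   ] grip 1.0019693059643497 f [ 0.8 -0.8  0.1]
```

```bash
tail -0 h.py; ls pics
```

```text
crop0.png
scene0.png
top0.png
w0.png
w1.png
```

View pics/w1.png

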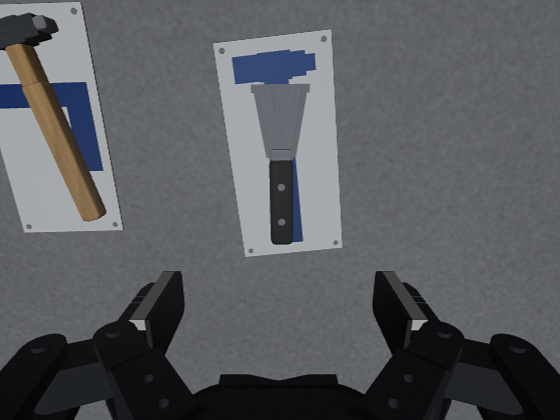

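The scraper is centred below the gripper, with its handle end at (282,240) and its blade at (280,85). I measure all the tools from depth.

```bash
cat >> h.py <<'E'
def cloud(a):
    K,V,d=a['intrinsics'],a['view'],a['d'];v,u=np.nonzero(d>0);z=d[v,u]
    c=np.c_[(u-K[0,2])/K[0,0]*z,(v-K[1,2])/K[1,1]*z,z]
    return (c-V[:3,3])@V[:3,:3],a['p'][v,u].astype(int)
def rect(P):
    (x,y),(w,h),_=r=cv2.minAreaRect(np.float32(P[:,:2]*1000));b=cv2.boxPoints(r)
    L=max([b[1]-b[0],b[2]-b[1]],key=np.linalg.norm)
    L=L if L[0]>0 else -L
    return x/1000,y/1000,np.degrees(np.arctan2(L[1],L[0])),max(w,h),min(w,h)
def sel(a,x,y,r,z0,z1,f=None):
    P,C=cloud(a);k=(np.hypot(P[:,0]-x,P[:,1]-y)<r)&(P[:,2]>z0)&(P[:,2]<z1)
    if f is not None:k&=f(C)
    return P[k],C[k]
E
python3 - <<'E'
from h import *
a=np.load("w1.npz")
P,C=sel(a,.46,-.37,.13,-.01,.06);print(np.histogram(P[:,2],bins=np.arange(-.01,.06,.004)))
K=lambda C:C.max(1)<75
P,C=sel(a,.44,-.365,.09,.018,.04,K);print(len(P),rect(P),np.median(P[:,2]))
im=ortho(a['p'],a['intrinsics'],a['view'],.45,-.365,.1,2,.026)
g=(im.max(2)<75).astype(np.uint8)
n,l,st,_=cv2.connectedComponentsWithStats(g);i=1+np.argmax(st[1:,4]);v,u=np.nonzero(l==i)
print(rect(np.c_[.45+.1-v/2000,-.365+.1-u/2000]))
print("board",board(a['p'],a['intrinsics'],a['view'],.4788,-.378))
# blade
P,C=sel(a,.53,-.385,.06,.009,.03,lambda C:(np.ptp(C,axis=1)<25)&(C.max(1)>80)&(C.max(1)<165));print(rect(P),np.median(P[:,2]))
E
```

```text
(array([    0,     0, 15379, 16896,  2985,     1,  1913,  1183,   672,
        1452,     0,     0,     0,     0,     0,     0,     0]), array([-0.01 , -0.006, -0.002,  0.002,  0.006,  0.01 ,  0.014,  0.018,
        0.022,  0.026,  0.03 ,  0.034,  0.038,  0.042,  0.046,  0.05 ,
        0.054,  0.058]))
1801 (0.4361201171875, -0.35980859375, np.float32(-16.116207), 108.3565444946289, 24.62848663330078) 0.026844447915653616
(0.430910400390625, -0.35868865966796876, np.float32(-15.945395), 97.18260192871094, 25.5490665435791)
board (0.4718164489746094, -0.37419317626953125, np.float32(-10.760468), [118.33448791503906, 225.40232849121094])
(0.5136383056640625, -0.3819325561523437, np.float32(-16.968027), 76.12382507324219, 59.0352897644043) 0.017820984725738943
```

```bash
python3 -m jog '[[[-0.003,-0.002,-0.055],[0,0,0.01],100],[[0,0,-0.055],[0,0,0],100],[[0,0,-0.055],[0,0,0],100],[[0,0,-0.035],[0,0,0],100],[[0,0,0],[0,0,0],100]]'; python3 look.py w2
```

```text
clock: 1.45
position: [0.4621, -0.3541, 0.0428]
ee_rot: [0.99, -0.138, 0.001, -0.003]
ft_force: [0.4, -0.8, 0.8]
grip_width: 0.999
t 1.45 tcp [ 0.4621 -0.3541  0.0428] yaw -15.87 zaxis [ 0.002  0.006 -1.   ] grip 0.999115617006851 f [ 0.4 -0.8  0.8]
```

View pics/w2.png

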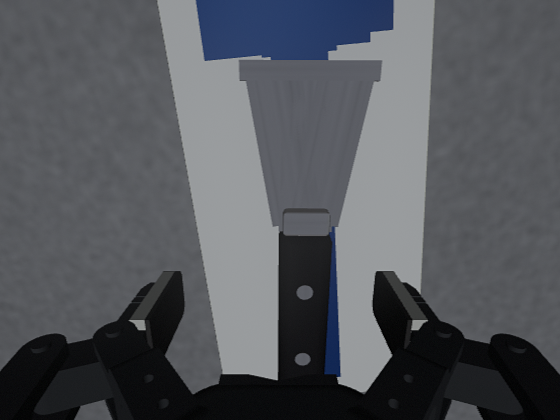

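The arm drifted about 1 cm sideways on the way down; the handle at (305,310) is right of the jaw middle (279). I correct that.

```bash
python3 -m jog '[[[-0.0075,-0.011,0],[0,0,0],100],[[0,0,-0.009],[0,0,0],100],[[0,0,-0.009],[0,0,0],100]]'; python3 look.py w3
```

```text
clock: 1.88
position: [0.4572, -0.3693, 0.0309]
ee_rot: [0.99, -0.139, 0.005, -0.001]
ft_force: [-0.1, 0.4, 0.0]
grip_width: 0.999
t 1.875 tcp [ 0.4572 -0.3693  0.0309] yaw -15.92 zaxis [ 0.01 -0.   -1.  ] grip 0.9988228780270333 f [-0.1  0.4  0. ]
```

View pics/w3.png

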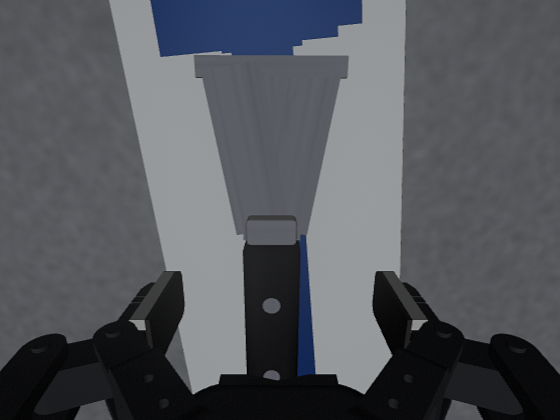

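```bash
python3 -m jog '[[[-0.002,0.003,-0.005],[0,-0.01,0],100],[[0,0,0],[0,0,0],100]]'; python3 look.py w4
```

```text
clock: 2.17
position: [0.4544, -0.3654, 0.024]
ee_rot: [0.99, -0.138, 0.01, -0.002]
ft_force: [0.5, -0.5, -0.2]
grip_width: 1.006
t 2.175 tcp [ 0.4544 -0.3654  0.024 ] yaw -15.91 zaxis [ 0.019  0.001 -1.   ] grip 1.006434886112974 f [ 0.5 -0.5 -0.2]
```

```bash
python3 -m jog '[[[0,0,0],[0,0.018,0],100],[[0,0,0],[0,0,0],50],[[0,0,0],[0,0,0],0],[[0,0,0],[0,0,0],0],[[0,0,0],[0,0,0],0]]' 40; python3 look.py w5
```

```text
clock: 2.85
position: [0.4556, -0.3657, 0.0251]
ee_rot: [0.99, -0.138, 0.001, -0.0]
ft_force: [-0.5, 0.3, 2.4]
grip_width: 0.293
t 2.85 tcp [ 0.4556 -0.3657  0.0251] yaw -15.87 zaxis [ 0.002 -0.    -1.   ] grip 0.29279618337850954 f [-0.5  0.3  2.4]
```

View pics/w5.png

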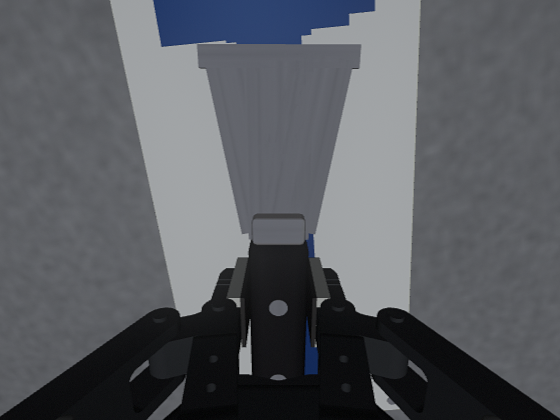

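The scraper is held (opening about 25 mm). Lift it and carry it to the mat.

```bash
python3 -m jog '[[[0,0,0.03],[0,0,0],0],[[0,0,0.05],[0,0,0],0],[[0,0.03,0.04],[0,0,0],0],[[0.012,0.05,0],[0,0,0.03],0],[[0.012,0.055,0],[0,0,0.03],0]]' 60; python3 -m jog '[[[0.012,0.055,0],[0,0,0.03],0],[[0.012,0.055,0],[0,0,0.03],0],[[0.012,0.055,0],[0,0,0.03],0],[[0.012,0.055,0],[0,0,0.03],0],[[0.012,0.055,0],[0,0,0.03],0]]';python3 look.py w6
```

```text
clock: 3.52
position: [0.4765, -0.2312, 0.1472]
ee_rot: [0.994, -0.112, -0.0, 0.0]
ft_force: [1.0, 0.5, -1.5]
grip_width: 0.288
clock: 4.15
position: [0.5362, 0.0517, 0.1471]
ee_rot: [0.999, -0.036, -0.0, 0.001]
ft_force: [0.2, -0.6, -1.3]
grip_width: 0.287
t 4.15 tcp [0.5362 0.0517 0.1471] yaw -4.11 zaxis [-0.    -0.002 -1.   ] grip 0.2872694521019568 f [ 0.2 -0.6 -1.3]
```

View pics/w6.png

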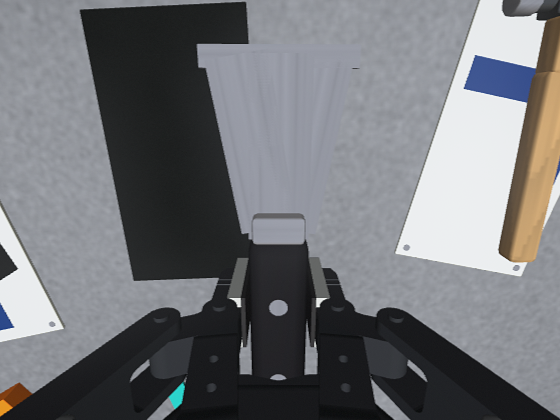

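```bash
python3 -m jog '[[[0.014,0.04,0],[0,0,0.02],0],[[0.012,0.03,0],[0,0,0.02],0],[[0,0,0],[0,0,0],0],[[0,0,0],[0,0,0],0]]'; python3 look.py w7
```

```text
clock: 4.7
position: [0.5618, 0.1346, 0.146]
ee_rot: [1.0, -0.009, -0.001, -0.001]
ft_force: [-0.7, -0.6, -1.5]
grip_width: 0.29
t 4.7 tcp [0.5618 0.1346 0.146 ] yaw -1.01 zaxis [-0.002  0.003 -1.   ] grip 0.2899785032427615 f [-0.7 -0.6 -1.5]
```

```bash
python3 -m jog '[[[0.003,-0.01,-0.04],[0,0,0],0],[[0,0,-0.035],[0,0,0],0],[[0,0,-0.02],[0,0,0],0],[[0,0,0],[0,0,0],0],[[0,0,0],[0,0,0],0]]'
```

```text
clock: 5.38
position: [0.5654, 0.1178, 0.0503]
ee_rot: [1.0, -0.013, 0.0, -0.0]
ft_force: [-0.7, 0.6, -1.5]
grip_width: 0.29
```

```bash
python3 -m jog '[[[0,0.005,-0.013],[0,0,0],0],[[0,0,-0.007],[0,0,0],0],[[0,0,0],[0,0,0],0],[[0,0,0],[0,0,0],0]]'
```

```text
clock: 5.88
position: [0.5665, 0.1233, 0.0309]
ee_rot: [1.0, -0.013, 0.002, -0.0]
ft_force: [0.0, 0.2, -1.9]
grip_width: 0.29
```

```bash
python3 -m jog '[[[0,0,-0.004],[0,0.003,0],0],[[0,0,0],[0,0,0],0],[[0,0,0],[0,0,0],0]]'; python3 -m jog '[[[0,0,-0.002],[0,0,0],0],[[0,0,0],[0,0,0],0],[[0,0,0],[0,0,0],0]]'
```

```text
clock: 6.25
position: [0.5668, 0.1233, 0.0271]
ee_rot: [1.0, -0.013, 0.001, -0.0]
ft_force: [-0.4, -0.5, -1.3]
grip_width: 0.29
clock: 6.62
position: [0.5668, 0.1233, 0.025]
ee_rot: [1.0, -0.013, 0.001, -0.0]
ft_force: [0.8, 0.6, -1.1]
grip_width: 0.289
```

```bash
python3 -m jog '[[[0,0,-0.0012],[0,0,0],0],[[0,0,0],[0,0,0],0],[[0,0,0],[0,0,0],0]]'
```

```text
clock: 7.0
position: [0.567, 0.1233, 0.0242]
ee_rot: [1.0, -0.013, 0.001, -0.0]
ft_force: [-0.5, 0.9, -0.8]
grip_width: 0.29
```

```bash
python3 -m jog '[[[0,0,-0.001],[0,0,0],0],[[0,0,0],[0,0,0],0],[[0,0,0],[0,0,0],0]]'
```

```text
clock: 7.38
position: [0.5671, 0.1234, 0.0242]
ee_rot: [1.0, -0.013, 0.001, -0.0]
ft_force: [0.5, 1.0, -1.2]
grip_width: 0.293
```

```bash
python3 -m jog '[[[0,0,0],[0,0,0],36],[[0,0,0],[0,0,0],55],[[0,0,0],[0,0,0],70],[[0,0,0],[0,0,0],100],[[0,0,0],[0,0,0],100]]'; python3 -m jog '[[[0,0,0.04],[0,0,0],100],[[0,0,0.06],[0,0,0],100],[[0,-0.02,0.06],[0,0,0],100],[[0,-0.05,0.03],[0,0,0],100],[[0,-0.055,0.02],[0,0,0],100]]'; python3 look.py w8; python3 look.py t8 top
```

```text
clock: 8.0
position: [0.5673, 0.1235, 0.0242]
ee_rot: [1.0, -0.013, 0.001, -0.0]
ft_force: [0.3, 0.6, -1.2]
grip_width: 1.001
clock: 8.62
position: [0.5645, 0.0006, 0.2386]
ee_rot: [1.0, -0.008, -0.0, -0.001]
ft_force: [0.7, -1.2, -0.7]
grip_width: 1.002
t 8.625 tcp [0.5645 0.0006 0.2386] yaw -0.96 zaxis [-0.001  0.002 -1.   ] grip 1.001915176119329 f [ 0.7 -1.2 -0.7]
t 8.675 tcp [ 0.5656 -0.0088  0.2411] yaw -1.5 zaxis [ 0.002 -0.002 -1.   ] grip 0.999042664616905 f [ 1.9 -7.8  1.8]
```

View pics/w8.png

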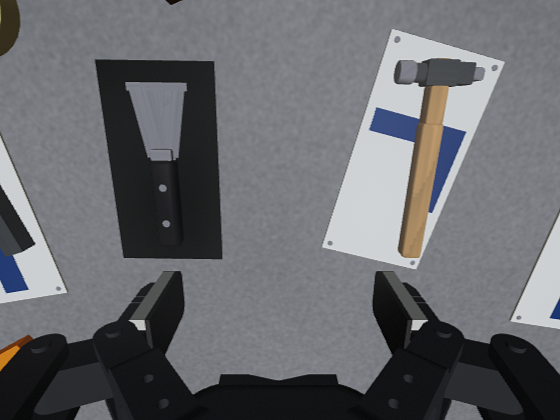

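The scraper lies fully on the mat, from (155,85) to (170,240). The hammer is at (420,160). I measure it next.

```bash
python3 -m jog '[[[-0.01,-0.05,0],[0,0,0],100],[[-0.01,-0.055,0],[0,0,0],100],[[0,-0.01,0],[0,0,0],100],[[0,0,0],[0,0,0],100],[[0,0,0],[0,0,0],100]]';python3 look.py w9
cat > ham.py <<'E'
from h import *
import sys
a=np.load(sys.argv[1])
def wood(C):return (C[:,0]-C[:,2]>40)
x,y=float(sys.argv[2]),float(sys.argv[3])
P,C=sel(a,x,y,.2,.012,.06,wood);print("handle",len(P),rect(P),np.median(P[:,2]))
im=ortho(a['p'],a['intrinsics'],a['view'],x,y,.14,2,.026).astype(int)
g=(im[...,0]-im[...,2]>40).astype(np.uint8)
n,l,st,_=cv2.connectedComponentsWithStats(g);i=1+np.argmax(st[1:,4]);v,u=np.nonzero(l==i)
print("handle ortho",rect(np.c_[x+.14-v/2000,y+.14-u/2000]))
P,C=sel(a,x+.045,y,.07,.016,.06,lambda C:(C.max(1)<190)&(np.ptp(C,axis=1)<25));print("head",rect(P),np.percentile(P[:,2],[5,50,95]))
E
python3 ham.py w9.npz .6 -.15
python3 - <<'E'
from h import *
a=np.load('w9.npz');print("board",board(a['p'],a['intrinsics'],a['view'],.581,-.1407))
E
```

```text
clock: 9.35
position: [0.5449, -0.121, 0.2391]
ee_rot: [1.0, -0.013, 0.001, -0.0]
ft_force: [-0.4, 0.8, -0.2]
grip_width: 0.998
t 9.35 tcp [ 0.5449 -0.121   0.2391] yaw -1.45 zaxis [ 0.002 -0.    -1.   ] grip 0.9981630235241213 f [-0.4  0.8 -0.2]
handle 3342 (0.5784662475585938, -0.15295631408691407, np.float32(-2.7018497), 207.46372985839844, 20.31004524230957) 0.026996683688472058
handle ortho (0.5662875366210938, -0.15222283935546874, np.float32(-2.7657588), 182.33567810058594, 20.67878532409668)
head (0.6387109375, -0.14486328125, np.float32(-21.229723), 101.46107482910156, 79.9648666381836) [0.02134086 0.02656289 0.02815063]
board (0.5467111816406249, -0.12924333496093748, np.float32(-15.2899885), [118.44499206542969, 170.45030212402344])
```

View pics/w9.png

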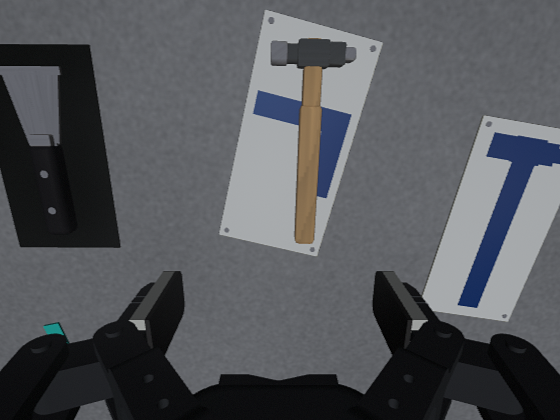

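```bash
python3 -m jog '[[[0.04,-0.017,-0.01],[0,0,-0.02],100],[[0.036,-0.015,-0.05],[0,0,0],100],[[0,0,-0.055],[0,0,0],100],[[0,0,-0.04],[0,0,0],100],[[0,0,0],[0,0,0],100]]'; python3 -m jog '[[[0,0,0],[0,0,0],100]]'
```

```text
clock: 10.02
position: [0.6253, -0.1449, 0.081]
ee_rot: [1.0, -0.018, 0.003, -0.001]
ft_force: [-0.2, 0.2, 0.4]
grip_width: 0.997
clock: 10.15
position: [0.6264, -0.1439, 0.0828]
ee_rot: [1.0, -0.017, 0.004, -0.001]
ft_force: [0.2, -0.7, 0.9]
grip_width: 1.004
```

```bash
python3 -m jog '[[[-0.001,-0.011,-0.03],[0,0.007,-0.011],100],[[0,0,-0.022],[0,0,0],100],[[0,0,0],[0,0,0],100]]'; python3 look.py w10
```

```text
clock: 10.52
position: [0.6293, -0.154, 0.036]
ee_rot: [1.0, -0.022, 0.005, -0.001]
ft_force: [0.2, 0.3, 0.6]
grip_width: 1.005
t 10.525 tcp [ 0.6293 -0.154   0.036 ] yaw -2.5 zaxis [ 0.01   0.001 -1.   ] grip 1.0046572482282028 f [0.2 0.3 0.6]
```

View pics/w10.png

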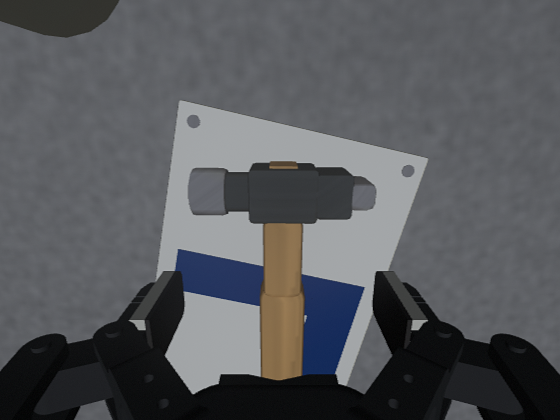

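```bash
python3 -m jog '[[[-0.005,-0.001,-0.010],[0,0.01,-0.003],100],[[0,0,0],[0,0,0],100],[[0,0,0],[0,0,0],100]]'
```

```text
clock: 10.95
position: [0.6261, -0.1549, 0.0292]
ee_rot: [1.0, -0.023, 0.002, 0.0]
ft_force: [-0.1, 0.3, 0.8]
grip_width: 1.0
```

```bash
python3 -m jog '[[[-0.002,0,-0.005],[0,0.004,0],100],[[0,0,0],[0,0,0],50],[[0,0,0],[0,0,0],0],[[0,0,0],[0,0,0],0],[[0,0,0],[0,0,0],0]]' 80; python3 look.py w11
```

```text
clock: 11.58
position: [0.6244, -0.1549, 0.0247]
ee_rot: [1.0, -0.023, 0.001, 0.0]
ft_force: [0.9, 0.3, -1.2]
grip_width: 0.239
t 11.575 tcp [ 0.6244 -0.1549  0.0247] yaw -2.65 zaxis [ 0.001 -0.    -1.   ] grip 0.23895965234016345 f [ 0.9  0.3 -1.2]
```

View pics/w11.png

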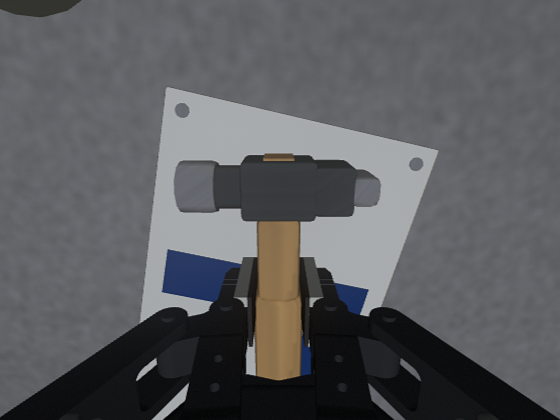

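```bash
python3 - <<'E'
from h import *
a=np.load('w11.npz')
for (u,v) in [(278,158),(278,219),(210,188),(210,165),(210,211),(279,300)]:
    print((u,v),pix2w(u,v,a['intrinsics'],a['view'],.026).round(4))
a=np.load('t8.npz')
for n,x,y in [("scraper_b",.533,.339),("hammer_b",.4788,-.378)]: print(n,board(a['p'],a['intrinsics'],a['view'],x,y))
E
python3 -m jog '[[[0,0,0.03],[0,0,0],0],[[0,0,0.05],[0,0,0],0],[[-0.012,-0.03,0.04],[0,0,-0.02],0],[[-0.022,-0.05,0],[0,0,-0.03],0],[[-0.022,-0.05,0],[0,0,-0.03],0]]'
python3 -m jog '[[[-0.022,-0.05,0],[0,0,-0.03],0],[[-0.015,-0.03,0],[0,0,-0.02],0],[[0,0,0],[0,0,0],0],[[0,0,0],[0,0,0],0]]';python3 look.py w12
```

```text
(278, 158) [ 0.6831 -0.1573  0.026 ]
(278, 219) [ 0.6588 -0.1562  0.026 ]
(210, 188) [ 0.6727 -0.1305  0.026 ]
(210, 165) [ 0.6816 -0.1314  0.026 ]
(210, 211) [ 0.6634 -0.1294  0.026 ]
(279, 300) [ 0.6215 -0.1549  0.026 ]
scraper_b (0.5333475341796876, 0.3440014495849609, np.float32(9.140053), [119.58829498291016, 239.577392578125])
hammer_b (0.4798531311035157, -0.3777035217285156, np.float32(-10.790201), [119.58195495605469, 239.27403259277344])
clock: 12.25
position: [0.567, -0.2814, 0.1462]
ee_rot: [0.998, -0.059, -0.001, -0.002]
ft_force: [0.6, 0.1, -2.7]
grip_width: 0.236
clock: 12.75
position: [0.5246, -0.3683, 0.1448]
ee_rot: [0.996, -0.088, -0.002, -0.001]
ft_force: [0.7, 0.1, -1.5]
grip_width: 0.231
t 12.75 tcp [ 0.5246 -0.3683  0.1448] yaw -10.15 zaxis [-0.005  0.003 -1.   ] grip 0.23122253932477432 f [ 0.7  0.1 -1.5]
```

View pics/w12.png

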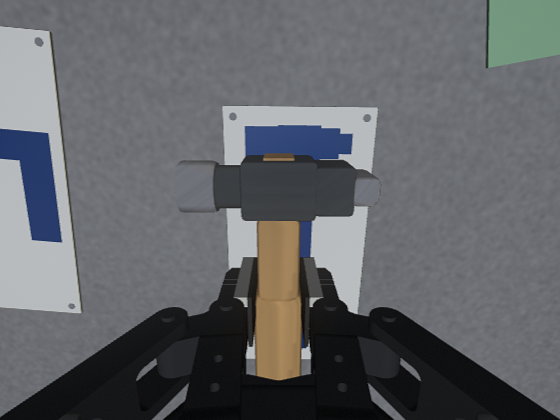

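```bash
python3 - <<'E'
from h import *
a=np.load('w12.npz')
for (u,v) in [(223,107),(377,108)]: print(pix2w(u,v,a['intrinsics'],a['view'],.004).round(4))
t=np.radians(-10.8)
for x,y in [(.12,.06),(.12,-.06)]: print(.4798+x*np.cos(t)-y*np.sin(t),-.3777+x*np.sin(t)+y*np.cos(t))
E
python3 -m jog '[[[0,-0.017,-0.03],[0.003,-0.005,-0.011],0],[[0,0,-0.04],[0,0,0],0],[[0,0,-0.02],[0,0,0],0],[[0,0,0],[0,0,0],0],[[0,0,0],[0,0,0],0]]'
```

```text
[ 0.6065 -0.3394  0.004 ]
[ 0.5848 -0.4564  0.004 ]
0.6089173489625862 -0.3412485227065656
0.5864315912122992 -0.45912299279400826
clock: 13.42
position: [0.5292, -0.3806, 0.0549]
ee_rot: [0.996, -0.09, 0.002, -0.003]
ft_force: [0.7, 0.0, -1.9]
grip_width: 0.232
```

```bash
python3 -m jog '[[[-0.006,-0.004,-0.01],[-0.005,0.005,-0.007],0],[[0,0,-0.01],[0,0,0],0],[[0,0,0],[0,0,0],0],[[0,0,0],[0,0,0],0]]'; python3 look.py w13
```

```text
clock: 13.92
position: [0.5239, -0.3859, 0.0362]
ee_rot: [0.996, -0.094, 0.001, 0.001]
ft_force: [0.2, 0.4, -2.4]
grip_width: 0.232
t 13.925 tcp [ 0.5239 -0.3859  0.0362] yaw -10.73 zaxis [ 0.002 -0.002 -1.   ] grip 0.23221188643825733 f [ 0.2  0.4 -2.4]
```

View pics/w13.png

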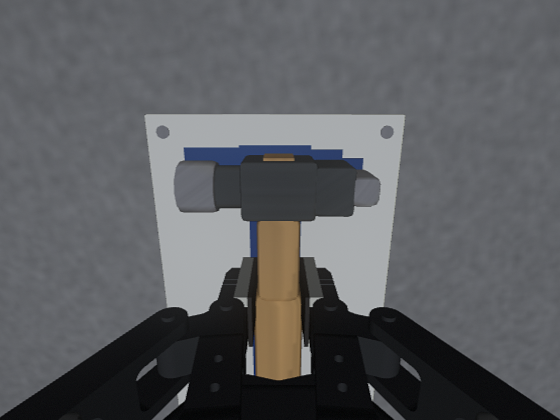

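Run:
```python
from h import *
a=np.load('w13.npz');tcp=a['tcp'];t=np.radians(-10.73);ex=np.array([np.cos(t),np.sin(t)]);ey=np.array([-ex[1],ex[0]])
def loc(u,v,z):
    q=pix2w(u,v,a['intrinsics'],a['view'],z)[:2]-tcp[:2];return ((q@ex)*1000).round(1),((q@ey)*1000).round(1)
for u,v,z in [(276,146.5,.004),(146,114,.004),(405,114,.004),(251,240,.004),(278,157,.0372),(278,219,.0372),(184,150,.004),(362,160,.004)]:print(u,v,loc(u,v,z))
```

```text
276 146.5 (np.float64(59.0), np.float64(1.1))
146 114 (np.float64(73.8), np.float64(60.9))
405 114 (np.float64(73.8), np.float64(-58.3))
251 240 (np.float64(11.1), np.float64(14.2))
278 157 (np.float64(59.0), np.float64(0.3))
278 219 (np.float64(34.2), np.float64(0.3))
184 150 (np.float64(57.4), np.float64(44.9))
362 160 (np.float64(52.6), np.float64(-40.2))
```

```bash
python3 -m jog '[[[-0.0005,0.0008,-0.006],[0,0,0],0],[[0,0,-0.002],[0,0,0],0],[[0,0,0],[0,0,0],0],[[0,0,0],[0,0,0],0]]'
```

```text
clock: 14.48
position: [0.5236, -0.3848, 0.0278]
ee_rot: [0.996, -0.093, 0.001, 0.001]
ft_force: [0.9, -0.7, -2.3]
grip_width: 0.234
```

```bash
python3 -m jog '[[[0,0,-0.002],[0,0,0],0],[[0,0,0],[0,0,0],0],[[0,0,0],[0,0,0],0]]'
```

```text
clock: 14.85
position: [0.5237, -0.3849, 0.0259]
ee_rot: [0.996, -0.093, 0.001, 0.001]
ft_force: [-0.5, -0.5, -2.6]
grip_width: 0.234
```

```bash
python3 -m jog '[[[0,0,-0.0012],[0,0,0],0],[[0,0,0],[0,0,0],0],[[0,0,0],[0,0,0],0]]';python3 -m jog '[[[0,0,-0.0006],[0,0,0],0],[[0,0,0],[0,0,0],0],[[0,0,0],[0,0,0],0]]'
```

```text
clock: 15.22
position: [0.5238, -0.3849, 0.0247]
ee_rot: [0.996, -0.093, 0.002, 0.001]
ft_force: [0.8, -0.3, -2.4]
grip_width: 0.235
clock: 15.6
position: [0.5238, -0.385, 0.0247]
ee_rot: [0.996, -0.093, 0.002, 0.001]
ft_force: [-0.7, -0.1, -0.8]
grip_width: 0.234
```

Contact: the reading drops to -0.8 N. Release and look.

```bash
python3 -m jog '[[[0,0,0],[0,0,0],30],[[0,0,0],[0,0,0],50],[[0,0,0],[0,0,0],70],[[0,0,0],[0,0,0],100],[[0,0,0],[0,0,0],100]]'; python3 -m jog '[[[0,0,0.04],[0,0,0],100],[[0,0,0.06],[0,0,0],100],[[0,0,0.06],[0,0,0],100],[[0,0,0.03],[0,0,0],100],[[0,0,0.0],[0,0,0],100]]'; python3 look.py w14
```

```text
clock: 16.23
position: [0.5245, -0.3854, 0.0252]
ee_rot: [0.996, -0.093, 0.002, 0.001]
ft_force: [-0.4, 0.3, -0.1]
grip_width: 1.002
clock: 16.85
position: [0.523, -0.3843, 0.2205]
ee_rot: [0.996, -0.093, 0.002, 0.001]
ft_force: [-0.1, 0.3, -1.0]
grip_width: 0.999
t 16.85 tcp [ 0.523  -0.3843  0.2205] yaw -10.71 zaxis [ 0.003 -0.002 -1.   ] grip 0.9989871735968284 f [-0.1  0.3 -1. ]
```

View pics/w14.png

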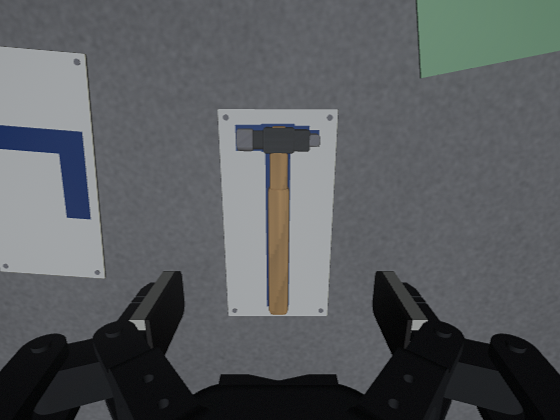

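```bash
cat > loc.py <<'E'
from h import *
def mk(f,x,y,yaw):
    a=np.load(f);t=np.radians(yaw);ex=np.array([np.cos(t),np.sin(t)]);ey=np.array([-ex[1],ex[0]])
    def loc(u,v,z):
        q=pix2w(u,v,a['intrinsics'],a['view'],z)[:2]-[x,y];return round((q@ex)*1000,1),round((q@ey)*1000,1)
    return loc
E
python3 - <<'E'
from loc import *
a=np.load('w14.npz')
L=mk('w14.npz',.523,-.3843,-10.71)
print("board corners",[L(u,v,.004) for u,v in [(218,109),(337,109),(229,316),(327,316)]])
print("head front/rear",L(280,126,.026),L(280,152,.026),"handle up/low",L(279,185,.026),L(278,305,.026),"end",L(278,314,.026))
im=ortho(a['p'],a['intrinsics'],a['view'],.48,-.378,.14,2,.026);cv2.imwrite('pics/o14.png',im[...,::-1])
P,C=sel(a,.48,-.378,.12,.012,.06,lambda C:C[:,0]-C[:,2]>40);print(rect(P))
E
```

```text
board corners [(np.float64(74.6), np.float64(59.5)), (np.float64(74.6), np.float64(-59.1)), (np.float64(-166.4), np.float64(59.4)), (np.float64(-166.6), np.float64(-60.1))]
head front/rear (np.float64(59.4), np.float64(-2.1)) (np.float64(35.0), np.float64(-2.2)) handle up/low (np.float64(2.3), np.float64(-1.2)) (np.float64(-136.3), np.float64(-0.3)) end (np.float64(-148.1), np.float64(-0.3))
(0.47851913452148437, -0.37684939575195314, np.float32(-11.191618), 206.93814086914062, 20.336727142333984)
```

View pics/o14.png

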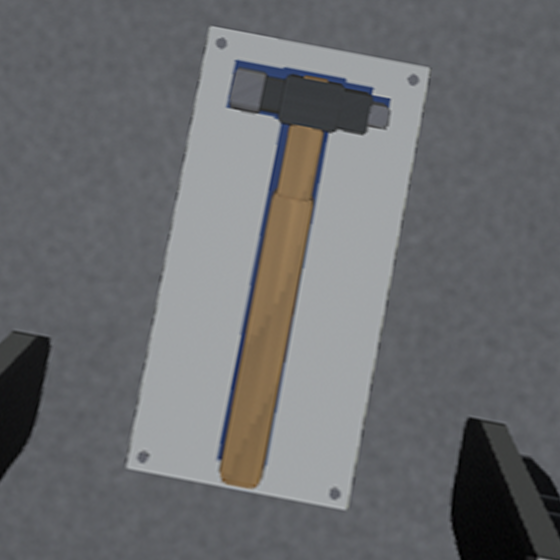

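The hammer fills its outline: holding point within about 1 mm, turn within about 0.5°. Next is the square.

```bash
python3 -m jog '[[[0,0.058,0],[0,0,0.035],100],[[0,0.058,0],[0,0,0.035],100],[[0,0.058,0],[0,0,0.035],100],[[0,0.058,0],[0,0,0.035],100],[[0,0.058,0],[0,0,0.035],100]]';python3 look.py w15; python3 -m jog '[[[0,0.058,0.004],[0,0,0.035],100],[[0,0.058,0],[0,0,0.035],100],[[0,0.058,0],[0,0,0.035],100],[[0,0.058,0],[0,0,0.035],100],[[0,0.058,0],[0,0,0.035],100]]'; python3 -m jog '[[[0,0.05,0],[0,0,0.035],100],[[0,0.03,0],[0,0,0.03],100],[[0,0,0],[0,0,0],100],[[0,0,0],[0,0,0],100]]'
```

```text
clock: 17.52
position: [0.5168, -0.0901, 0.2099]
ee_rot: [1.0, -0.008, -0.005, -0.0]
ft_force: [1.1, -0.3, -0.1]
grip_width: 0.995
t 17.525 tcp [ 0.5168 -0.0901  0.2099] yaw -0.87 zaxis [-0.009  0.001 -1.   ] grip 0.9951095021402159 f [ 1.1 -0.3 -0.1]
clock: 18.2
position: [0.5134, 0.2062, 0.2069]
ee_rot: [0.996, 0.085, -0.009, -0.001]
ft_force: [1.7, -0.2, -0.5]
grip_width: 1.004
clock: 18.7
position: [0.5097, 0.2916, 0.2007]
ee_rot: [0.992, 0.122, -0.014, -0.001]
ft_force: [-0.3, 0.1, 0.9]
grip_width: 0.997
```

```bash
python3 look.py w16
```

```text
t 18.7 tcp [0.5097 0.2916 0.2007] yaw 14.02 zaxis [-0.028 -0.002 -1.   ] grip 0.9971914585534746 f [-0.3  0.1  0.9]
```

View pics/w16.png

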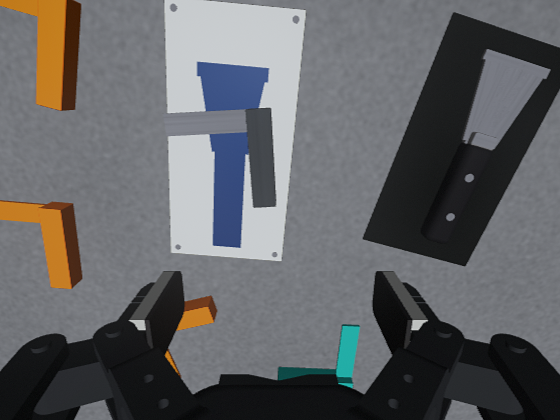

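The steel square's stock runs from (258,110) to (263,205), with its blade going left to (168,123). The orange and turquoise look-alikes are well clear.

Run:
```python
from h import *
a=np.load('w16.npz')
P,C=sel(a,.535,.312,.075,.021,.04);print(len(P),rect(P),np.median(P[:,2]))
P,C=sel(a,.535,.312,.075,.021,.04,lambda C:C.max(1)<95);print(len(P),rect(P),np.median(P[:,2]))
P,C=sel(a,.57,.35,.07,.011,.019);print("blade",len(P),rect(P),np.median(P[:,2]))
for u,v in [(246,108),(270,107),(253,207),(276,206)]: print(pix2w(u,v,a['intrinsics'],a['view'],.026))
im=ortho(a['p'],a['intrinsics'],a['view'],.535,.33,.14,2,.026);cv2.imwrite('pics/o16.png',im[...,::-1])
```

```text
2390 (0.5300706787109375, 0.3137461547851563, np.float32(16.96655), 89.96035766601562, 22.128000259399414) 0.02726590647403846
2316 (0.5303483276367188, 0.31394384765625, np.float32(16.870518), 89.34135437011719, 21.778905868530273) 0.027275517683871903
blade 1819 (0.5370108032226563, 0.35511935424804686, np.float32(-73.12788), 97.25947570800781, 52.59321975708008) 0.017673949976839687
[0.57097441 0.33688177 0.026     ]
[0.57682685 0.31688211 0.026     ]
[0.483887   0.31124811 0.026     ]
[0.49025282 0.29009045 0.026     ]
```

View pics/o16.png

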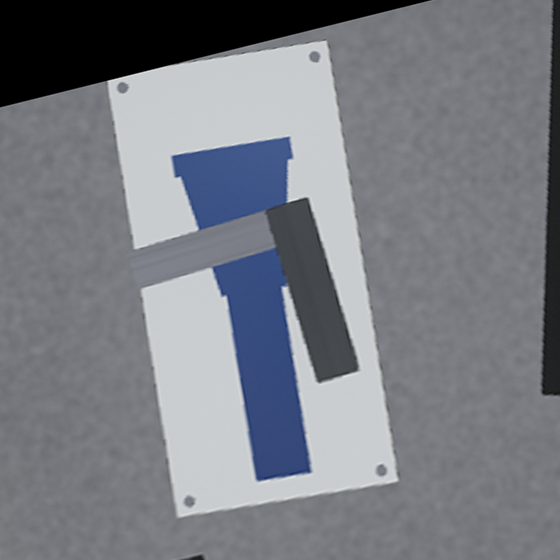

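```bash
python3 -m jog '[[[0.021,0.022,-0.01],[0,-0.028,0.05],100],[[0,0,-0.045],[0,0,0],100],[[0,0,-0.045],[0,0,0],100],[[0,0,0],[0,0,0],100],[[0,0,0],[0,0,0],100]]';python3 look.py w17
```

```text
clock: 19.38
position: [0.5347, 0.3072, 0.1002]
ee_rot: [0.99, 0.142, 0.002, 0.003]
ft_force: [-0.2, 0.1, 0.1]
grip_width: 1.002
t 19.375 tcp [0.5347 0.3072 0.1002] yaw 16.37 zaxis [ 0.004 -0.005 -1.   ] grip 1.0021651128104747 f [-0.2  0.1  0.1]
```

```bash
python3 -m jog '[[[-0.0045,0.006,-0.03],[0.005,0.004,0.009],100],[[0,0,-0.03],[0,0,0],100],[[0,0,-0.005],[0,0,0],100],[[0,0,0],[0,0,0],100],[[0,0,0],[0,0,0],100]]';python3 look.py w18
```

```text
clock: 20.05
position: [0.5354, 0.3147, 0.0438]
ee_rot: [0.989, 0.145, 0.007, -0.002]
ft_force: [-0.0, -0.4, -0.6]
grip_width: 1.001
t 20.05 tcp [0.5354 0.3147 0.0438] yaw 16.72 zaxis [ 0.013  0.005 -1.   ] grip 1.001493891331663 f [-0.  -0.4 -0.6]
```

View pics/w18.png

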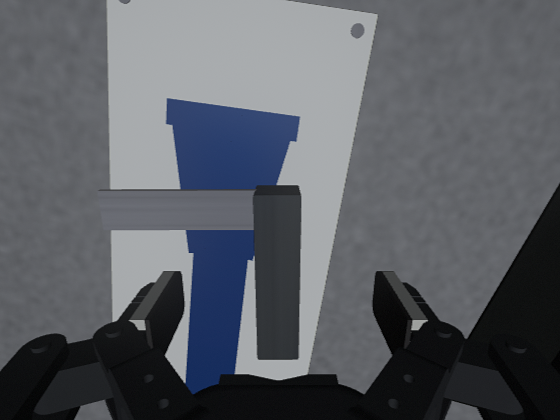

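```bash
python3 -m jog '[[[-0.005,-0.001,-0.01],[-0.005,0.013,0.003],100],[[0,0,-0.007],[0,0,0],100],[[0,0,0],[0,0,0],100],[[0,0,0],[0,0,0],100]]'
```

```text
clock: 20.6
position: [0.5305, 0.3139, 0.0266]
ee_rot: [0.989, 0.147, 0.0, -0.0]
ft_force: [0.1, 0.4, -0.6]
grip_width: 1.002
```

```bash
python3 -m jog '[[[0,0,-0.0015],[0,0,0],70],[[0,0,0],[0,0,0],40],[[0,0,0],[0,0,0],0],[[0,0,0],[0,0,0],0],[[0,0,0],[0,0,0],0]]' 80; python3 look.py w19;python3 -m jog '[[[0,0,0.03],[0,0,0],0],[[0,0,0.05],[0,0,0],0],[[0.004,-0.03,0.04],[0,0,-0.04],0],[[0.005,-0.05,0],[0,0,-0.05],0],[[0.005,-0.055,0],[0,0,-0.06],0]]'; python3 look.py w20
```

```text
clock: 21.22
position: [0.5308, 0.314, 0.0256]
ee_rot: [0.989, 0.147, 0.0, -0.0]
ft_force: [0.0, 0.3, -3.1]
grip_width: 0.238
t 21.225 tcp [0.5308 0.314  0.0256] yaw 16.9 zaxis [ 0.001  0.001 -1.   ] grip 0.2384633173414566 f [ 0.   0.3 -3.1]
clock: 21.9
position: [0.5409, 0.1798, 0.1464]
ee_rot: [0.997, 0.075, -0.002, -0.001]
ft_force: [0.9, -1.0, -3.4]
grip_width: 0.243
t 21.9 tcp [0.5409 0.1798 0.1464] yaw 8.61 zaxis [-0.005  0.002 -1.   ] grip 0.24294981348027792 f [ 0.9 -1.  -3.4]
```

View pics/w20.png

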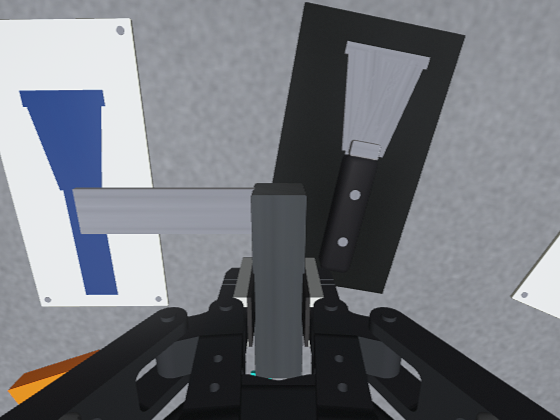

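```bash
python3 -m jog '[[[0.005,-0.055,0],[0,0,-0.06],0],[[0.005,-0.055,0],[0,0,-0.06],0],[[0.005,-0.055,0],[0,0,-0.06],0],[[0.005,-0.055,0],[0,0,-0.06],0],[[0.005,-0.055,0],[0,0,-0.06],0]]';python3 -m jog '[[[0.003,-0.045,0],[0,0,-0.04],0],[[0,-0.01,0],[0,0,0],0],[[0,0,0],[0,0,0],0],[[0,0,0],[0,0,0],0]]'; python3 look.py w21
```

```text
clock: 22.58
position: [0.5655, -0.1062, 0.1446]
ee_rot: [0.997, -0.083, -0.004, 0.0]
ft_force: [0.9, 0.9, -3.5]
grip_width: 0.238
clock: 23.08
position: [0.5668, -0.166, 0.1424]
ee_rot: [0.994, -0.106, -0.005, 0.0]
ft_force: [0.2, 0.7, -2.2]
grip_width: 0.236
t 23.075 tcp [ 0.5668 -0.166   0.1424] yaw -12.17 zaxis [-0.011  0.    -1.   ] grip 0.23587706158829283 f [ 0.2  0.7 -2.2]
```

View pics/w21.png

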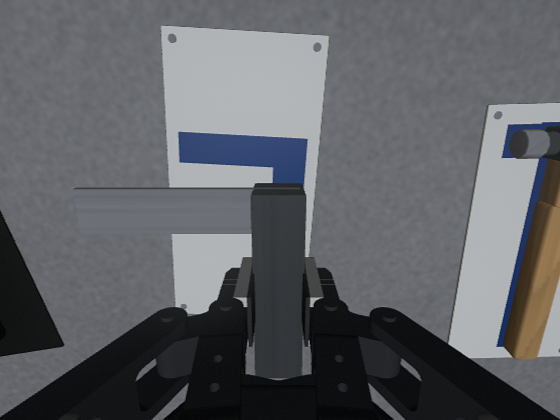

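Run:
```python
from h import *
a=np.load('w21.npz')
W=np.array([pix2w(u,v,a['intrinsics'],a['view'],.004)[:2] for u,v in [(162,26),(328,37),(179,132),(308,139),(175,315)]])
B=np.array([[120,60],[120,-60],[45,48.5],[45,-48.5],[-120,60]])/1000
t=np.radians(-15.35)
for n in (4,):
    w=W[:n];b=B[:n];bc=b-b.mean(0);wc=w-w.mean(0)
    H=bc.T@wc;U,S,Vt=np.linalg.svd(H);R=(U@Vt).T
    c=w.mean(0)-R@b.mean(0);print(c,np.degrees(np.arctan2(R[1,0],R[0,0])),((w-c)@R*1000).round(1))
    print("hold",c+R@[0,-.0375])
```

```text
[ 0.58014954 -0.13885209] -15.275967337383598 [[119.1  59.4]
 [118.6 -59.1]
 [ 46.1  50.4]
 [ 46.2 -50.7]]
hold [ 0.57026948 -0.17502714]
```

```bash
python3 -m jog '[[[0.004,-0.0095,-0.02],[0,-0.01,-0.054],0],[[0,0,-0.04],[0,0,0],0],[[0,0,-0.03],[0,0,0],0],[[0,0,0],[0,0,0],0],[[0,0,0],[0,0,0],0]]'; python3 look.py w22
```

```text
clock: 23.75
position: [0.5733, -0.1682, 0.0529]
ee_rot: [0.992, -0.128, 0.002, -0.001]
ft_force: [-0.6, -0.9, -3.6]
grip_width: 0.239
t 23.75 tcp [ 0.5733 -0.1682  0.0529] yaw -14.75 zaxis [ 0.003  0.002 -1.   ] grip 0.23900444097222692 f [-0.6 -0.9 -3.6]
```

```bash
python3 -m jog '[[[-0.0025,-0.0075,-0.008],[-0.002,0.003,-0.009],0],[[0,0,-0.008],[0,0,0],0],[[0,0,0],[0,0,0],0],[[0,0,0],[0,0,0],0]]'; python3 look.py w23
```

```text
clock: 24.3
position: [0.5718, -0.1769, 0.0382]
ee_rot: [0.991, -0.133, 0.002, 0.001]
ft_force: [-0.4, -0.7, -3.1]
grip_width: 0.235
t 24.3 tcp [ 0.5718 -0.1769  0.0382] yaw -15.33 zaxis [ 0.003 -0.001 -1.   ] grip 0.23485327578257034 f [-0.4 -0.7 -3.1]
```

View pics/w23.png

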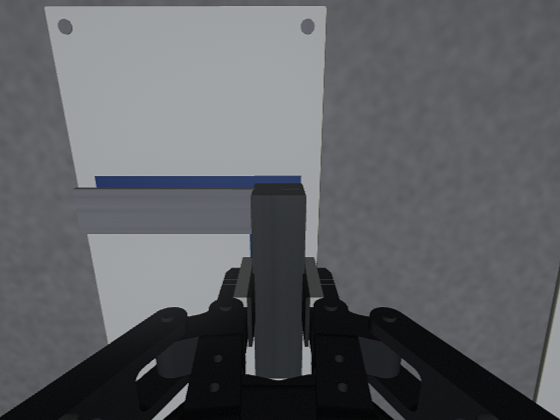

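Run:
```python
from loc import *
L=mk('w23.npz',.5718,-.1769,-15.33)
print("board",L(46,6,.004),L(327,6,.004),"sil",L(96,177,.004),L(301,176,.004),"stock",L(252,193,.0386),L(305,193,.0386),"blade",L(75,188,.0275),L(75,233,.0275))
```

```text
board (np.float64(117.8), np.float64(98.8)) (np.float64(117.8), np.float64(-20.8)) sil (np.float64(43.9), np.float64(90.0)) (np.float64(44.3), np.float64(-11.3)) stock (np.float64(44.7), np.float64(10.3)) (np.float64(44.7), np.float64(-10.5)) blade (np.float64(44.0), np.float64(86.5)) (np.float64(23.5), np.float64(90.3))
```

```bash
python3 -m jog '[[[-0.001,0.0017,-0.007],[0.001,0.003,0],0],[[0,0,-0.003],[0,0,0],0],[[0,0,0],[0,0,0],0],[[0,0,0],[0,0,0],0]]'
```

```text
clock: 24.85
position: [0.5707, -0.1747, 0.0274]
ee_rot: [0.991, -0.133, 0.0, 0.0]
ft_force: [-0.3, -0.3, -3.7]
grip_width: 0.233
```

```bash
python3 -m jog '[[[0,0,-0.0013],[0,0,0],0],[[0,0,0],[0,0,0],0],[[0,0,0],[0,0,0],0]]'; python3 -m jog '[[[0,0,-0.0008],[0,0,0],0],[[0,0,0],[0,0,0],0],[[0,0,0],[0,0,0],0]]'
```

```text
clock: 25.22
position: [0.5709, -0.1748, 0.0263]
ee_rot: [0.991, -0.133, 0.0, 0.0]
ft_force: [0.0, 0.0, -2.5]
grip_width: 0.24
clock: 25.6
position: [0.571, -0.1748, 0.0256]
ee_rot: [0.991, -0.133, 0.0, 0.0]
ft_force: [-0.3, -0.4, -3.1]
grip_width: 0.233
```

```bash
python3 -m jog '[[[0,0,-0.0007],[0,0,0],0],[[0,0,0],[0,0,0],0],[[0,0,0],[0,0,0],0]]'
```

```text
clock: 25.98
position: [0.571, -0.1749, 0.0255]
ee_rot: [0.991, -0.133, 0.0, 0.0]
ft_force: [-0.6, 0.4, -2.7]
grip_width: 0.237
```

```bash
python3 -m jog '[[[0,0,-0.001],[0,0,0],0],[[0,0,0],[0,0,0],0],[[0,0,0],[0,0,0],0]]'
```

```text
clock: 26.35
position: [0.5711, -0.1749, 0.0255]
ee_rot: [0.991, -0.133, 0.001, 0.0]
ft_force: [-0.4, 0.3, -2.0]
grip_width: 0.236
```

Contact: z holds at 0.0255. Release.

```bash
python3 -m jog '[[[0,0,0],[0,0,0],28],[[0,0,0],[0,0,0],45],[[0,0,0],[0,0,0],70],[[0,0,0],[0,0,0],100],[[0,0,0],[0,0,0],100]]'; python3 -m jog '[[[0,0,0.04],[0,0,0],100],[[0,0,0.06],[0,0,0],100],[[0,0,0.06],[0,0,0],100],[[0,0,0.03],[0,0,0],100],[[0,0,0.0],[0,0,0],100]]'; python3 look.py w24
python3 - <<'E'
from h import *
a=np.load('w24.npz')
P,C=sel(a,.571,-.175,.075,.021,.04);print(len(P),rect(P),np.median(P[:,2]))
im=ortho(a['p'],a['intrinsics'],a['view'],.58,-.14,.14,2,.004);cv2.imwrite('pics/o24.png',im[...,::-1])
E
```

```text
clock: 26.98
position: [0.572, -0.1751, 0.026]
ee_rot: [0.991, -0.133, 0.001, 0.0]
ft_force: [0.9, -0.1, 0.5]
grip_width: 1.0
clock: 27.6
position: [0.5704, -0.1744, 0.2215]
ee_rot: [0.991, -0.133, 0.001, 0.0]
ft_force: [-0.1, -0.7, -0.2]
grip_width: 1.003
t 27.6 tcp [ 0.5704 -0.1744  0.2215] yaw -15.3 zaxis [ 0.002 -0.001 -1.   ] grip 1.0025640118610175 f [-0.1 -0.7 -0.2]
1933 (0.5704816284179688, -0.1752895965576172, np.float32(-15.5261135), 89.72258758544922, 21.79179573059082) 0.027243438195094363
```

View pics/w24.png

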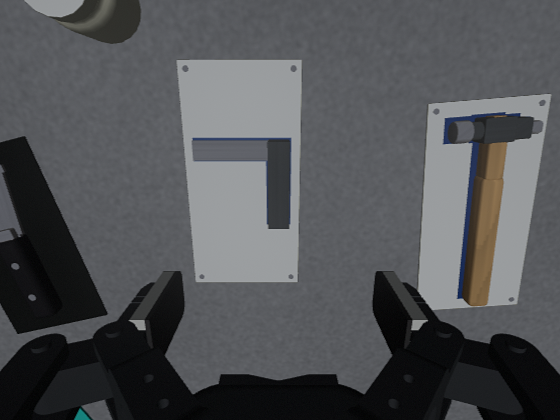

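View pics/o24.png

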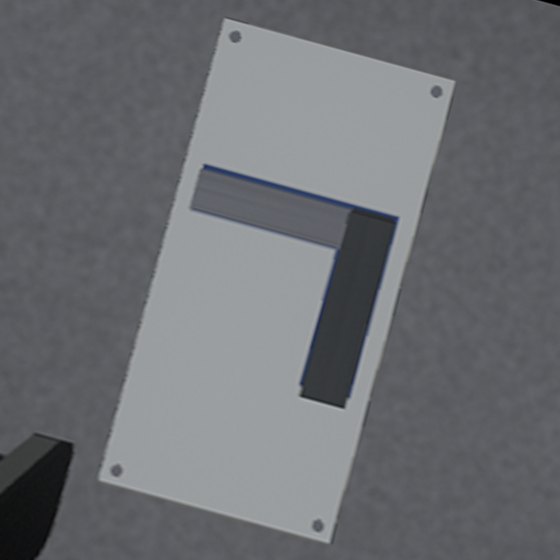

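The square fills its outline. The last tool is the scraper on the mat.

```bash
python3 -m jog '[[[0,0.055,0],[0,0,0.05],100],[[0,0.055,0],[0,0,0.05],100],[[0,0.055,0],[0,0,0.05],100],[[0,0.055,0],[0,0,0.05],100],[[0,0.05,0],[0,0,0.03],100]]'; python3 -m jog '[[[0,0.01,0],[0,0,0.01],100],[[0,0,0],[0,0,0],100],[[0,0,0],[0,0,0],100]]'; python3 look.py w25
python3 - <<'E'
from h import *
a=np.load('w25.npz')
P,C=sel(a,.545,.124,.075,.019,.04);print(len(P),rect(P),np.median(P[:,2]))
P,C=sel(a,.63,.122,.055,.009,.019,lambda C:C.max(1)>80);print("blade",rect(P))
E
```

```text
clock: 28.28
position: [0.5654, 0.0974, 0.2117]
ee_rot: [1.0, -0.02, -0.005, 0.001]
ft_force: [0.8, -0.4, -0.1]
grip_width: 1.002
clock: 28.65
position: [0.5633, 0.1103, 0.2079]
ee_rot: [1.0, -0.012, -0.008, 0.001]
ft_force: [0.6, -1.0, 0.3]
grip_width: 0.998
t 28.65 tcp [0.5633 0.1103 0.2079] yaw -1.35 zaxis [-0.016 -0.002 -1.   ] grip 0.9976406227543673 f [ 0.6 -1.   0.3]
2669 (0.5553694458007813, 0.12364884948730469, np.float32(-2.0627344), 125.06077575683594, 26.053281784057617) 0.02576058566619351
blade (0.6274468994140625, 0.12149530792236328, np.float32(-1.3717993), 75.68606567382812, 59.820377349853516)
```

View pics/w25.png

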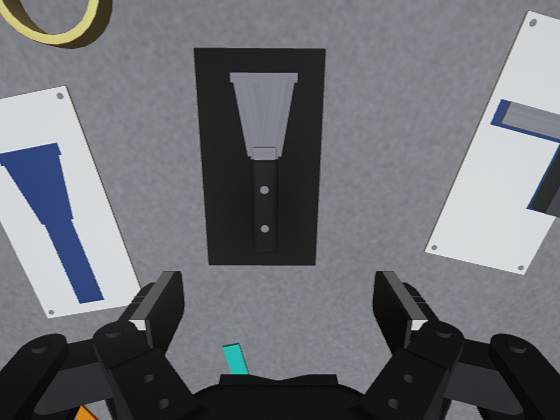

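```bash
python3 -m jog '[[[0.002,0.013,-0.02],[0,-0.016,0],100],[[0,0,-0.045],[0,0,0],100],[[0,0,-0.045],[0,0,0],100],[[0,0,-0.02],[0,0,0],100],[[0,0,0],[0,0,0],100]]'; python3 look.py w26
```

```text
clock: 29.32
position: [0.5671, 0.1148, 0.0745]
ee_rot: [1.0, -0.018, 0.001, 0.002]
ft_force: [0.1, 0.3, 1.0]
grip_width: 0.999
t 29.325 tcp [0.5671 0.1148 0.0745] yaw -2.1 zaxis [ 0.002 -0.005 -1.   ] grip 0.9986901467899766 f [0.1 0.3 1. ]
```

```bash
python3 -m jog '[[[-0.001,0.0085,-0.02],[0.005,0.002,0.008],100],[[0,0,-0.018],[0,0,0],100],[[0,0,0],[0,0,0],100],[[0,0,0],[0,0,0],100]]'; python3 look.py w27
```

```text
clock: 29.88
position: [0.5682, 0.1234, 0.0376]
ee_rot: [1.0, -0.015, 0.002, -0.001]
ft_force: [-0.2, -0.2, 1.1]
grip_width: 0.999
t 29.875 tcp [0.5682 0.1234 0.0376] yaw -1.71 zaxis [ 0.005  0.001 -1.   ] grip 0.9993035179761802 f [-0.2 -0.2  1.1]
```

View pics/w27.png

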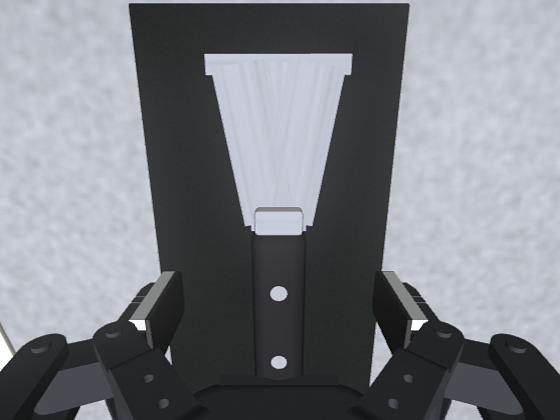

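```bash
python3 -m jog '[[[-0.0015,0,-0.008],[0,0.005,0.002],100],[[0,0,-0.005],[0,0,0],100],[[0,0,0],[0,0,0],100],[[0,0,0],[0,0,0],100]]'
```

```text
clock: 30.42
position: [0.5671, 0.1232, 0.0244]
ee_rot: [1.0, -0.014, 0.0, -0.0]
ft_force: [0.2, 0.1, -0.2]
grip_width: 1.004
```

```bash
python3 -m jog '[[[0,0,0],[0,0,0],70],[[0,0,0],[0,0,0],40],[[0,0,0],[0,0,0],0],[[0,0,0],[0,0,0],0],[[0,0,0],[0,0,0],0]]' 60; python3 look.py w28; python3 -m jog '[[[0,0,0.03],[0,0,0],0],[[0,0,0.05],[0,0,0],0],[[-0.01,0.03,0.04],[0,0,0.03],0],[[-0.016,0.05,0],[0,0,0.05],0],[[-0.016,0.055,0],[0,0,0.05],0]]'; python3 -m jog '[[[-0.015,0.055,0],[0,0,0.05],0],[[-0.005,0.02,0],[0,0,0.02],0],[[0,0,0],[0,0,0],0],[[0,0,0],[0,0,0],0]]'; python3 look.py w29
```

```text
clock: 31.05
position: [0.5675, 0.1234, 0.0251]
ee_rot: [1.0, -0.014, 0.001, -0.001]
ft_force: [-0.5, 0.4, -0.8]
grip_width: 0.292
t 31.05 tcp [0.5675 0.1234 0.0251] yaw -1.6 zaxis [ 0.002  0.001 -1.   ] grip 0.29240995322453117 f [-0.5  0.4 -0.8]
clock: 31.72
position: [0.5247, 0.255, 0.147]
ee_rot: [0.999, 0.047, -0.0, 0.001]
ft_force: [1.4, 0.9, -1.4]
grip_width: 0.29
clock: 32.22
position: [0.5018, 0.3343, 0.1463]
ee_rot: [0.996, 0.086, -0.001, 0.001]
ft_force: [0.1, -0.9, -1.3]
grip_width: 0.294
t 32.225 tcp [0.5018 0.3343 0.1463] yaw 9.84 zaxis [-0.002 -0.002 -1.   ] grip 0.294338509399394 f [ 0.1 -0.9 -1.3]
```

View pics/w29.png

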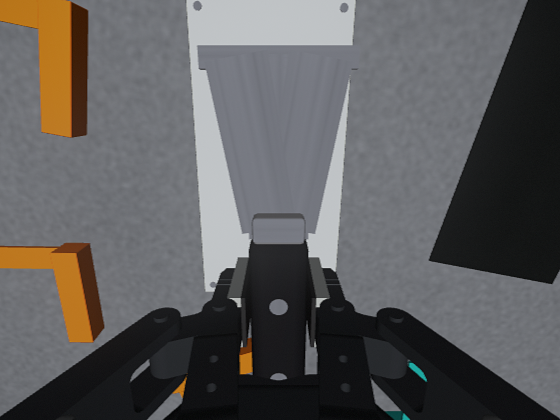

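```bash
cat > fit.py <<'E'
from h import *
def fit(f,px,B):
    a=np.load(f);w=np.array([pix2w(u,v,a['intrinsics'],a['view'],.004)[:2] for u,v in px]);b=np.array(B)/1000
    H=(b-b.mean(0)).T@(w-w.mean(0));U,S,Vt=np.linalg.svd(H);R=(U@Vt).T
    c=w.mean(0)-R@b.mean(0);print(c.round(4),np.degrees(np.arctan2(R[1,0],R[0,0])).round(2),((w-c)@R*1000).round(1).tolist());return c,R
E
python3 - <<'E'
from fit import *
c,R=fit('w16.npz',[(172,252),(283,262),(306,11),(213,246),(241,248),(197,62),(269,69)],[[-120,60],[-120,-60],[120,-60],[-106.5,14.5],[-106.5,-14.5],[71.5,31.5],[71.5,-31.5]])
print(c+R@[-.03,0])
E
```

```text
[0.5311 0.3456] 9.35 [[-118.6, 59.7], [-120.6, -61.2], [119.9, -60.0], [-107.7, 15.5], [-107.5, -14.7], [72.5, 32.5], [72.0, -31.9]]
[0.50150299 0.34069407]
```

```bash
python3 -m jog '[[[0,0.006,-0.02],[0,0,-0.008],0],[[0,0,-0.04],[0,0,0],0],[[0,0,-0.03],[0,0,0],0],[[0,0,0],[0,0,0],0],[[0,0,0],[0,0,0],0]]'; python3 look.py w30
```

```text
clock: 32.9
position: [0.504, 0.3351, 0.0504]
ee_rot: [0.997, 0.076, -0.001, 0.002]
ft_force: [0.4, 0.0, -0.8]
grip_width: 0.291
t 32.9 tcp [0.504  0.3351 0.0504] yaw 8.77 zaxis [-0.002 -0.005 -1.   ] grip 0.29102135715051997 f [ 0.4  0.  -0.8]
```

```bash
python3 -m jog '[[[-0.002,0.0055,-0.008],[0.005,-0.002,0.009],0],[[0,0,-0.006],[0,0,0],0],[[0,0,0],[0,0,0],0],[[0,0,0],[0,0,0],0]]'; python3 look.py w31
```

```text
clock: 33.45
position: [0.5029, 0.3417, 0.0376]
ee_rot: [0.997, 0.081, 0.001, -0.001]
ft_force: [0.2, -0.2, -1.4]
grip_width: 0.29
t 33.45 tcp [0.5029 0.3417 0.0376] yaw 9.31 zaxis [ 0.003  0.002 -1.   ] grip 0.29048702357795647 f [ 0.2 -0.2 -1.4]
```

View pics/w31.png

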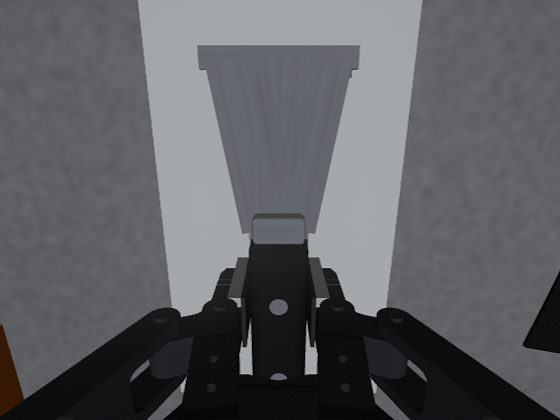

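Run:
```python
from loc import *
L=mk('w31.npz',.5029,.3417,9.31)
print("board edges",L(138,0,.004),L(422,0,.004),L(172,305,.004),L(387,305,.004),"blade front",L(198,46,.0275),L(360,46,.0275),"handle",L(250,250,.0376),L(308,250,.0376))
```

```text
board edges (np.float64(120.1), np.float64(59.6)) (np.float64(120.1), np.float64(-60.3)) (np.float64(-28.8), np.float64(59.9)) (np.float64(-28.7), np.float64(-60.6)) blade front (np.float64(98.8), np.float64(30.3)) (np.float64(98.8), np.float64(-30.2)) handle (np.float64(20.3), np.float64(12.1)) (np.float64(20.3), np.float64(-12.1))
```

```bash
python3 -m jog '[[[0,-0.0004,-0.006],[-0.002,0.003,0],0],[[0,0,-0.003],[0,0,0],0],[[0,0,0],[0,0,0],0],[[0,0,0],[0,0,0],0]]'; python3 -m jog '[[[0,0,-0.0015],[0,0,0],0],[[0,0,0],[0,0,0],0],[[0,0,0],[0,0,0],0]]'
```

```text
clock: 34.0
position: [0.5031, 0.341, 0.028]
ee_rot: [0.997, 0.081, -0.0, 0.0]
ft_force: [0.2, 1.3, -0.6]
grip_width: 0.292
clock: 34.38
position: [0.5032, 0.3411, 0.0266]
ee_rot: [0.997, 0.081, -0.0, 0.0]
ft_force: [-0.0, -0.3, -2.1]
grip_width: 0.287
```

```bash
python3 -m jog '[[[0,0,-0.0008],[0,0,0],0],[[0,0,0],[0,0,0],0],[[0,0,0],[0,0,0],0]]'; python3 -m jog '[[[0,0,-0.0006],[0,0,0],0],[[0,0,0],[0,0,0],0],[[0,0,0],[0,0,0],0]]'
```

```text
clock: 34.75
position: [0.5032, 0.3412, 0.0261]
ee_rot: [0.997, 0.081, 0.0, 0.0]
ft_force: [-0.7, -0.7, -0.6]
grip_width: 0.29
clock: 35.12
position: [0.5033, 0.3413, 0.0261]
ee_rot: [0.997, 0.081, 0.0, 0.0]
ft_force: [0.1, 0.4, 0.4]
grip_width: 0.289
```

Contact. Release and retreat.

```bash
python3 -m jog '[[[0,0,0],[0,0,0],36],[[0,0,0],[0,0,0],50],[[0,0,0],[0,0,0],70],[[0,0,0],[0,0,0],100],[[0,0,0],[0,0,0],100]]'; python3 -m jog '[[[0,0,0.04],[0,0,0],100],[[0,0,0.06],[0,0,0],100],[[0,0,0.06],[0,0,0],100],[[0,0,0.03],[0,0,0],100],[[0,0,0.0],[0,0,0],100]]'; python3 look.py w32; python3 -m jog '[[[-0.01,-0.055,0],[0,0,0],100],[[-0.01,-0.055,0],[0,0,0],100],[[-0.02,-0.055,0],[0,0,0],100],[[-0.02,-0.03,0],[0,0,0],100],[[0,0,0],[0,0,0],100]]'; python3 look.py t32 top
python3 - <<'E'
from h import *
a=np.load('w32.npz')
ims=[ortho(a['p'],a['intrinsics'],a['view'],.533,.344,.14,1,.004)]
P,C=sel(a,.475,.336,.085,.019,.04,lambda C:C.max(1)<80);print(rect(P))
P,C=sel(a,.565,.35,.055,.010,.022,lambda C:(C.max(1)<165)&(np.ptp(C,axis=1)<25));print("blade",rect(P))
a=np.load('t32.npz')
for x,y in [(.533,.344),(.58,-.14),(.48,-.378)]: ims.append(ortho(a['p'],a['intrinsics'],a['view'],x,y,.14,1,.004))
im=np.vstack([np.hstack(ims[:2]),np.hstack(ims[2:])]);cv2.imwrite("pics/fin.png",im[...,::-1])
E
```

```text
clock: 35.75
position: [0.5036, 0.3415, 0.0262]
ee_rot: [0.997, 0.081, 0.001, -0.0]
ft_force: [0.7, 0.2, 0.8]
grip_width: 0.998
clock: 36.38
position: [0.5021, 0.3407, 0.2215]
ee_rot: [0.997, 0.081, -0.0, 0.0]
ft_force: [0.2, -0.3, -0.7]
grip_width: 1.001
t 36.375 tcp [0.5021 0.3407 0.2215] yaw 9.31 zaxis [-0. -0. -1.] grip 1.0011060193219756 f [ 0.2 -0.3 -0.7]
clock: 37.05
position: [0.4359, 0.1381, 0.2119]
ee_rot: [0.997, 0.08, -0.007, 0.001]
ft_force: [-0.6, 1.1, 0.4]
grip_width: 1.001
t 37.05 tcp [0.4359 0.1381 0.2119] yaw 9.23 zaxis [-0.013 -0.003 -1.   ] grip 1.0014787540417776 f [-0.6  1.1  0.4]
(0.48326910400390627, 0.3380538330078125, np.float32(9.2887125), 107.81904602050781, 25.372180938720703)
blade (0.5602177734375, 0.35054290771484375, np.float32(9.499586), 80.3487548828125, 58.362060546875)
```

View pics/fin.png

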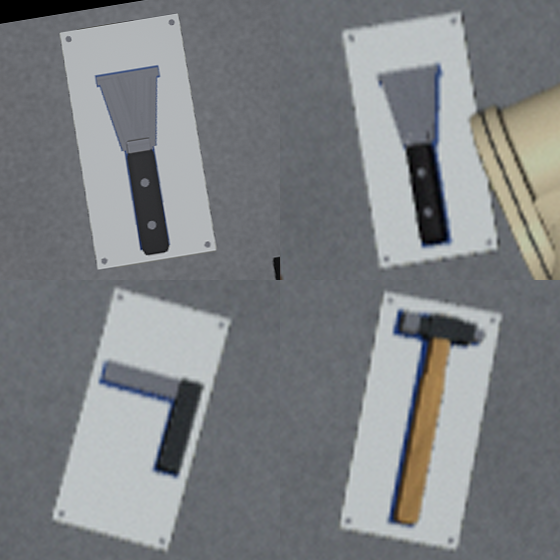

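View pics/t32.png

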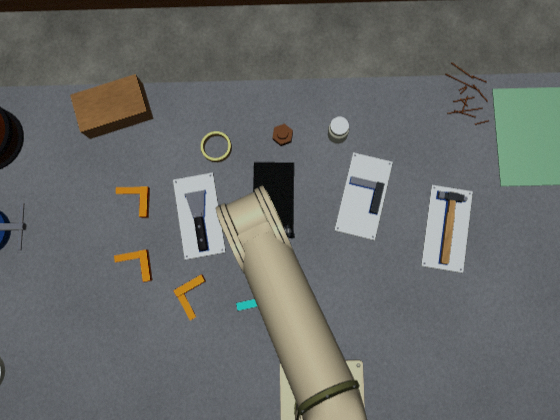

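All three tools fill their outlines; the slight offsets in these views come from parallax. The jar (339,128), tape (216,146) and hub (283,134) are at their starting pixels. Hand in.

```bash
python3 -c "
from workcell import manip
print(manip.hand_in())"
```

```text
the job is handed in; nothing more can be done
None
```

The hammer, the try square and the print scraper are each on their own board, filling the outline and pointing the right way. I handed the job in at about 37 s. I parked the scraper on the mat, moved the hammer and then the square to their boards, and put the scraper on its board last. Each tool was lowered to contact before I let go.

**Fit:** Wrist-camera checks after release put the hammer and square within about 1 mm and 0.5° of their outlines. The scraper's turn agrees within about 0.2°; its position was checked to about 1 mm just before release and by eye afterwards.

**Bystanders:** In the last top view the jar, tape and hub are at their starting pixels, and so are the orange look-alikes. The arm partly hid the turquoise one in that view, but I never went near it.

**Disagreement:** The top camera placed the boards about 2 mm away from where the wrist camera did, in both x and y. I trusted the wrist camera because it agreed with the gripper position. No check failed.

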